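# Unclamp a glass specimen plate and slide it out to the tray

## Task

Swing the stage's hinged clamp bar up until it stands open, and leave it open. Then slide the glass plate flat along the stage, until more than half of it is out of the guide rails on the narrow tongue; only there are its sides free to be gripped. Lift it off face up and lay it flat in the tray, on the two ribs between the end stops and side lugs, leaving the other items on the bench alone.

Things in the scene. Friction and masses are not known exactly. Their poses are not given: they have to be found in the camera images.
- stage: Fixed black stage block, 110 wide, its top (the plate's seat) at z 45. Origin: on the bench under the clamped plate's centre; x from the tongue to the hinge end, z up (mm, this frame, also below). Guide rails x -66 to 66, inner faces y +-32, outer +-42, tops z 56, 5 above the plate, so it cannot be gripped by its sides there. Back stop x 64 to 72, z 56. Hinge lugs x 71 to 93, z 71.
- tongue (a point): Middle of the tongue's top, at x -119, y 0, z 45 in the stage's frame: a black bar x -66 to -172, only 36 wide, level with the seat, 16 thick, free on both sides (a post 26 wide below it at x -130 to -160). A 4 mm high lip at x -168 to -172 ends it: the plate can slide about 106 from its clamped place.
- plate: Loose glass plate 120 x 60 x 6 mm, 0.11 kg, with a label band and brown spots on top. Origin: centre of its underside; x lengthwise, z up. Starts clamped at the stage's origin on the seat (top z 51), along the stage's x, 2 mm play beside it. Smooth top, nothing to hook; the seat is slippery (friction 0.2 to 0.3): pressed down with 5 to 15 N by fingertips it follows them along the seat by friction.
- clamp_bar (a joint): Bar angle (rad): 0 closed, lying along the plate's middle; grows as the free end swings up; stop at 1.65. Stiff hinge (0.16 N m): it stays where it is left. Steel, 0.12 kg, 152 mm from hinge to nose, 16 wide, 6 thick, underside z 53 when closed; its 30 wide nose hooks down in front of the plate's tongue-side edge, so the plate cannot slide until the bar is up.
- clamp_hinge (a point): Point on the bar's hinge axis, at x 78, y 0, z 59 mm in the stage's frame. The axis runs along the stage's y.
- clamp_knob (a point): Centre of the bar's black drum knob, 26 mm diameter, 18 wide, flat faces across the bar (towards the stage's +-y); pinched by these faces it turns between the fingers as the bar swings. When closed it is 140 mm from the hinge towards the tongue and 32 above the hinge, on a 10 mm square stem; it swings with the bar.
- tray: Fixed aluminium tray, 156 (x) x 96 (y) mm, floor at z 5. Origin: centre of its underside. Two ribs across it at x +-38 (10 thick, tops z 19) carry the plate, which lies along the tray's x, either way round. End stops: inner faces x +-66, tops z 27. Side lugs on the ribs' ends: inner faces y +-36, tops z 27; so 6 mm play each way. Fingers at the plate's middle have room below it.
- oil_bottle: Amber bottle, 44 mm diameter, 85 mm tall, a bystander. Origin: centre of its underside.
- slide_box: White box 60 x 100 x 35 mm, a bystander. Origin: centre of its underside.
- dish: White shallow dish, 90 mm diameter, 18 mm tall, a bystander. Origin: centre of its underside.
- objective: Steel microscope objective, 32 mm diameter, 48 mm tall, standing between robot and work, a bystander. Origin: centre of its underside.
Things that resemble listed ones, but are neither listed nor needed, are in the scene too. Several things have the shape of the plate; the one meant has the colours described above.

How it is judged:
On the way, in this order (a step that is already met when the one before it is completed fails the run):
1. the clamp bar stands open (over 1.3 rad) with the plate still in its clamped place (within 10 mm) (value of joint clamp_bar above 1.3 rad and x of plate in the frame of stage above -0.01 m and z of plate in the frame of stage below 0.049 m), for 0.2 s.
2. the plate has been slid at least 60 mm along the stage towards the tongue, still lying flat on it (x of plate in the frame of stage between -0.115 and -0.06 m and y of plate in the frame of stage between -0.015 and 0.015 m and z of plate in the frame of stage between 0.041 and 0.049 m and angle between plate's own z axis and vertical below 0.08 rad), for 0.2 s.
At the end, for the whole second after the job is handed in: The plate lies still, face up and flat (tilt under 0.06 rad) on the tray's two ribs between stops and lugs (centre within 12 mm of the tray's, underside 15 to 22 mm above the tray's underside, lengthwise within 0.25 rad), and the clamp bar still stands open (over 1.3 rad) (horizontal distance between plate and tray below 0.012 m and z of plate in the frame of tray between 0.015 and 0.022 m and angle between the x axis of plate and the x axis of tray, either way round below 0.25 rad and angle between plate's own z axis and vertical below 0.06 rad and linear speed of plate below 0.02 m/s and angular speed of plate below 0.1 rad/s and value of joint clamp_bar above 1.3 rad); the robot touches nothing.
It fails at once if a bystander is moved by more than 25 mm (distance of any of oil_bottle, slide_box, dish, objective from where it was at the start of the episode above 0.025 m).
It fails at once if the plate is tipped by more than 0.6 rad (angle between plate's own z axis and vertical above 0.6 rad).
It also fails if it takes over 72 s, if anything falls off the work surface, if the arm or the gripper's body presses on something with over 40 N, if the wrist force passes 120 N, or if a joint passes its speed limit or range.

## Robot

A 7-joint arm with a two-finger parallel gripper is mounted at the origin on the work surface. World frame = base frame: x ahead of the robot, y to its left, z up, the work surface at z = 0. Lengths are in m, angles in rad, forces in N, time in s.
With the tool pointing down it reaches from about 0.375 to 0.925 m from the base axis. Payload 3.1 kg.
Tool frame: the origin (TCP) lies midway between the tips of the shut fingers; the grasp point (between the pads) lies 19 mm behind it; z points along the fingers, y is the line along which they close (so a half turn about z gives the same grasp; the last joint's range is limited). The gripper opens to 85 mm and grips with 20 to 120 N. Pads are 22 mm wide; open, the fingers measure 114 mm over their backs; the gripper's body (76 mm by 85 mm) begins 54 mm behind the grasp point. The pads swing forward as they close: fully open they stand 13 mm farther back than shut.
Start: joints at [-0.098, 0.383, 0.044, 1.598, -0.018, 1.161, -0.05], TCP at [0.65, 0, 0.231] pointing down, gripper open.
Joint ranges: [-2.61, 2.61], [-0.41, 2.15], [-1.48, 1.57], [0, 2.5], [-1.57, 4.71], [0.05, 1.97], [-2.85, 2.85]. Speed limits (rad/s): [2.79, 2.79, 3.14, 3.14, 3.14, 3.14, 3.14].

## Interface

Orientations are given as a unit quaternion [w, x, y, z].
In Python, from station import robot gives the robot as it stands.
- The arm moves only by the tool move_arm, never from a script. Its argument "moves" is a list of rows, each an object of numbers: "tx", "ty", "tz": the shift along the tool's x, y, z in m; "ax", "ay", "az": the turn, a rotation vector about the tool's x, y, z in rad; "fingers": the opening, from 0 (shut) to 1 (fully open). A call has exactly 10 rows; each row shifts and turns the commanded pose from where the row before left it, along the tool's axes as they then stand; what a row does not reach is not made up. A row lasts 1/12 s, in which the tool goes at most 41.7 mm and 7.16 degrees, less where a joint would pass 70% of its speed; a pose out of reach is approached as far as the arm can. A call is refused whole if a number of a shift passes 0.0417 or a number of a turn 0.125, either way. A call with a gripper value outside its range is refused whole. The fingers move at their own pace and stop on an object; the grip force is fixed at half the most. Time passes only in rows, so rows that do not move let the fingers close, or fill a call up. It gives the time, the measured TCP pose, the force, the opening and the grip force at its end, in the units of the state.
- robot.observe(): the state, without advancing time (a new reading comes with each control period).
- robot.capture(name): name is "scene" or "side" or "wrist"; returns the picture (420x560x3 uint8, blue, green, red); there is no depth.
- robot.camera_info(name): a dict with "fx", "fy", "cx", "cy" (pixels), "distortion" ([k1, k2, p1, p2, k3] as OpenCV has them; the pictures are not rectified), "extrinsics" (4x4, takes a point from camera to world coordinates). Camera axes: x right, y down, z forward; pixel columns grow to the right and rows downward; lengths in m; the calibration is good to about 2 mm. A picture is of the moment at which its call begins: read the wrist's pose just before it. camera_info takes no time and is no camera call; for the wrist camera it gives the pose at the moment of the call.
- robot.sign_off(): hands the job in; it is judged then, once.
The state is a dict: "clock": time; "q": joint angles; "joint_velocities": joint speeds; "joint_torque": joint torques, N m; "tcp_pos": TCP position; "orientation": TCP orientation; "ft_force": force on the tool from outside, world axes, zero at the start; "moment": the same for the moment, N m; "finger_gap": finger opening in m; "grasp_force": force on a finger pad.
Only numpy, scipy, OpenCV 4.12 (cv2) and the standard library are available. Lean on these libraries where they do the work, as an engineer would, in place of code of your own. Each camera call takes 0.05 s, during which the arm holds its last target. There are 200 camera calls.

## Working session

There is one attempt and no reset: what is moved stays moved. The work goes in short steps, Python scripts to look and compute and a tool call to move; the robot and the scene stay as the last step left them, time stands still between calls to the robot, and variables do not carry over. Pictures are saved under pics/ and viewed, at most 11 in all, crops included, and the job is handed in when it is done.

Besides the shell and the picture viewer there is one more tool, called after ">>>" in YAML: its name, and indented under it one key for each argument. move_arm: Moves the arm, as the interface text tells. Its arguments: {"type":"object","properties":{"moves":{"type":"array"}},"required":["moves"]}

```bash
mkdir -p pics
python3 - <<'E'
from station import robot
import cv2,numpy as np
for n in ("scene","side"):
    cv2.imwrite(f"pics/{n}0.png",cv2.resize(robot.capture(n),(800,600),interpolation=cv2.INTER_CUBIC))
    c=robot.camera_info(n);print(n,c["fx"],c["cx"],c["cy"],c["distortion"],np.round(c["extrinsics"],3).tolist())
s=robot.observe();print({k:np.round(v,3).tolist() for k,v in s.items()})
E
ls
```

```text
scene 439.62522076651857 272.9265467299544 212.55597653311776 [0.03589248 0.         0.         0.         0.        ] [[-0.525, 0.692, -0.497, 1.124], [0.851, 0.428, -0.303, 0.266], [0.003, -0.582, -0.813, 0.998], [0.0, 0.0, 0.0, 1.0]]
side 461.19436355627954 282.0787580255054 212.9781334773838 [-0.012806  0.        0.        0.        0.      ] [[-0.777, -0.304, 0.552, -0.008], [-0.63, 0.404, -0.664, 0.617], [-0.021, -0.863, -0.505, 0.594], [0.0, 0.0, 0.0, 1.0]]
{'clock': 0.1, 'q': [-0.098, 0.384, 0.044, 1.599, -0.018, 1.161, -0.05], 'joint_velocities': [-0.0, -0.002, 0.0, -0.005, 0.001, 0.001, 0.001], 'joint_torque': [0.003, -43.473, 1.029, -25.046, 0.011, 0.005, -0.0], 'tcp_pos': [0.649, -0.0, 0.23], 'orientation': [-0.001, 0.707, 0.707, -0.001], 'ft_force': [0.205, -0.099, 0.191], 'moment': [0.055, 0.027, 0.04], 'grasp_force': 0.0, 'finger_gap': 0.085}
pics
```

View pics/scene0.png

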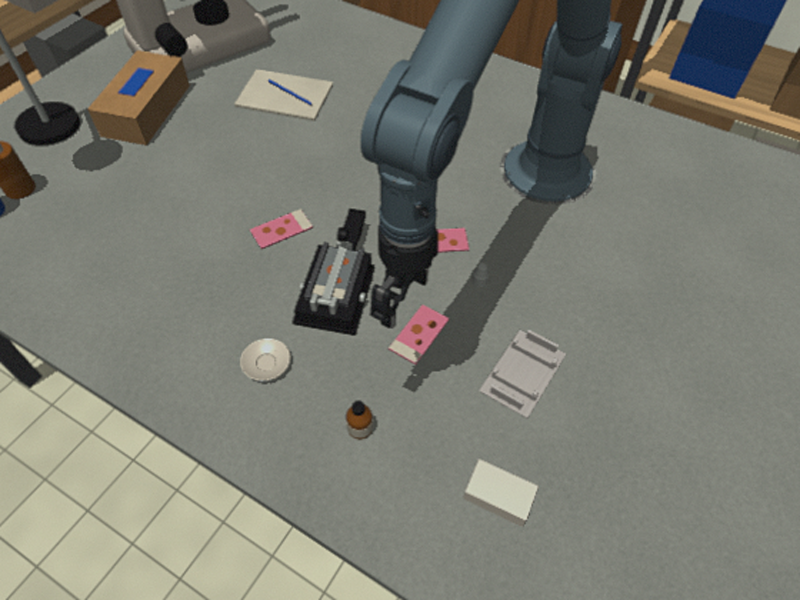

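View pics/side0.png

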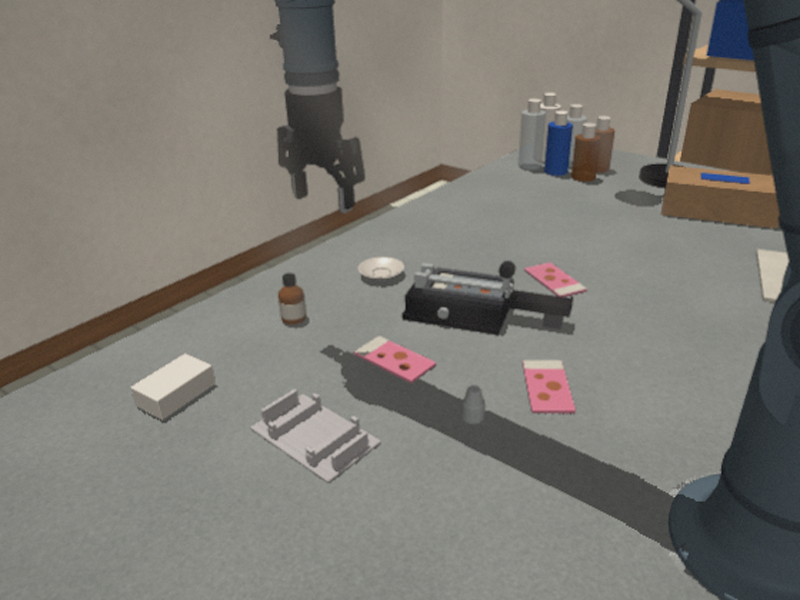

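The scene view shows the stage around (335,285) with its tongue towards (355,215), and the tray around (523,372). In the side view the stage is around (460,300), the knob at (507,269), the tray at (315,435) and the objective at (473,405). I'll enlarge the stage and tray in a mosaic.

Run:
```python
import cv2,numpy as np
from station import robot
a=robot.capture("scene");b=robot.capture("side")
cv2.imwrite("pics/a.png",a);cv2.imwrite("pics/b.png",b)
def crop(im,x,y,w,h,s=4):
    c=cv2.resize(im[y:y+h,x:x+w],None,fx=s,fy=s,interpolation=cv2.INTER_CUBIC)
    for i in range(0,w,10):
        cv2.line(c,(i*s,0),(i*s,3 if (x+i)%50 else 9),(0,255,255),1)
        if (x+i)%20==0: cv2.putText(c,str(x+i),(i*s,18),0,.35,(0,255,255),1)
    for i in range(0,h,10):
        cv2.line(c,(0,i*s),(4,i*s),(0,255,255),1)
        if (y+i)%20==0: cv2.putText(c,str(y+i),(5,i*s+4),0,.35,(0,255,255),1)
    return c
L=np.vstack([crop(a,200,140,80,100,6)[:,:400],])
cv2.imwrite("pics/m1.png",np.hstack([crop(a,200,140,66,100,6),crop(a,330,225,66,100,6)]))
cv2.imwrite("pics/m2.png",np.vstack([crop(b,276,178,133,58,6)[:,:798],np.zeros((4,798,3),np.uint8),crop(b,170,265,160,75,3)[:,:480].repeat(1,0) if 0 else cv2.copyMakeBorder(crop(b,170,268,100,60,4),0,0,0,398,cv2.BORDER_CONSTANT)]))
```

```text
(no output)
```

View pics/m1.png

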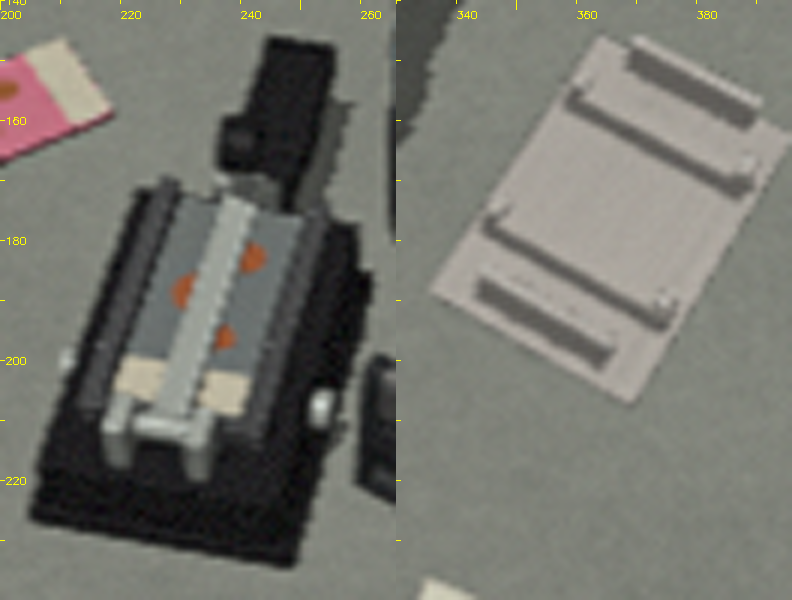

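View pics/m2.png

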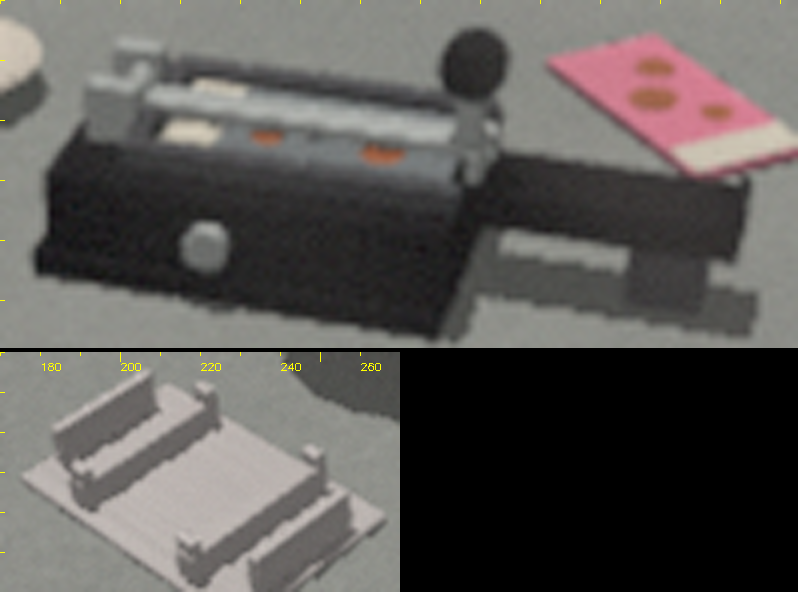

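m1 shows tongue end corners at crop (268,37) and (335,44), the knob at (240,143), and tray corners at (600,37), (430,292) and (632,404). m2 shows the knob at (475,63), the tongue tip at (750,178), and tray corners at (22,478) and (385,515). I'll fit the poses from these.

```bash
cat > h.py <<'E'
from station import robot
import cv2,numpy as np
from scipy.optimize import least_squares
def proj(n,P,c=None):
    c=c or robot.camera_info(n);T=np.linalg.inv(np.array(c["extrinsics"]))
    K=np.array([[c["fx"],0,c["cx"]],[0,c["fy"],c["cy"]],[0,0,1]])
    return cv2.projectPoints(np.asarray(P,float).reshape(-1,3),cv2.Rodrigues(T[:3,:3])[0],T[:3,3],K,np.array(c["distortion"]))[0][:,0]
def place(p,L):
    x,y,a=p[:3];c,s=np.cos(a),np.sin(a);L=np.asarray(L,float)
    return np.c_[x+c*L[:,0]-s*L[:,1],y+s*L[:,0]+c*L[:,1],L[:,2]+(p[3] if len(p)>3 else 0)]
def fit(obs,p0):
    cs={n:robot.camera_info(n) for n in obs}
    f=lambda p:np.concatenate([(proj(n,place(p,np.array([o[:3] for o in O])/1000),cs[n])-np.array([o[3:] for o in O])).ravel() for n,O in obs.items()])
    r=least_squares(f,p0,loss="soft_l1",f_scale=1.);
    print(np.round(r.x,4),np.round(f(r.x).reshape(-1,2),1).tolist());return r.x
E
python3 - <<'E'
from h import *
A=lambda u,v,s,x0,y0:((u+.5)/s-.5+x0,(v+.5)/s-.5+y0)
S=lambda u,v:A(u,v,6,200,140); D=lambda u,v:A(u,v,6,276,178)
st={"scene":[(-172,-18,49,*S(268,37)),(-172,18,49,*S(335,44)),(-62,0,91,*S(240,143)),(60,-30,51,*S(113,395)),(60,30,51,*S(243,416)),(-60,30,51,*S(303,213)),(66,-42,56,*S(78,405))],
"side":[(-62,0,91,*D(475,63)),(-172,18,49,*D(750,178)),(-172,18,29,*D(738,262)),(-160,13,0,*D(703,312)),(-130,13,0,*D(627,302)),(-66,55,0,*D(437,338))]}
for a in (0.3,-.5): fit(st,[.6,-.2,a,0])
T=lambda u,v:A(u-396,v,6,330,225); U=lambda u,v:A(u,v-352,4,170,268)
tr={"scene":[(78,48,5,*T(600,37)),(-78,48,5,*T(430,292)),(-78,-48,5,*T(632,404))],"side":[(-78,-48,5,*U(22,478)),(78,48,5,*U(385,515))]}
fit(tr,[.7,.2,3,0])
# objective base approx
fit({"side":[(0,0,24,331.5,283)]},[.5,.1,0])
E
```

```text
[ 5.359e-01 -2.162e-01  3.524e-01  3.000e-04] [[-1.0, -0.8], [-0.3, -0.2], [-0.2, 0.0], [-0.1, -0.2], [0.0, -0.0], [0.3, 0.1], [0.6, -1.9], [-0.1, 0.1], [-1.3, 6.7], [-0.2, 0.1], [-0.5, 0.4], [-0.6, 0.1], [1.2, -1.0]]
[ 5.359e-01 -2.162e-01  3.524e-01  3.000e-04] [[-1.0, -0.8], [-0.3, -0.2], [-0.2, 0.0], [-0.1, -0.2], [0.0, -0.0], [0.3, 0.1], [0.6, -1.9], [-0.1, 0.1], [-1.3, 6.7], [-0.2, 0.1], [-0.5, 0.4], [-0.6, 0.1], [1.2, -1.0]]
[ 5.1780e-01  1.7820e-01  3.0978e+00 -2.3000e-03] [[-0.2, -0.5], [-0.4, -0.4], [0.1, 0.6], [-1.1, -0.1], [0.5, 0.4]]
[0.3694 0.0185 0.    ] [[0.0, -0.0]]
```

>>> move_arm:
  moves:
    - {"az":0.1219,"tz":0.007,"fingers":1}
    - {"az":0.1219,"tz":0.007,"fingers":1}
    - {"az":0.1219,"tz":0.007,"fingers":1}
    - {"az":0.1219,"tz":0.007,"fingers":1}
    - {"az":0.1219,"tz":0.007,"fingers":1}
    - {"az":0.1219,"tz":0.007,"fingers":1}
    - {"az":0.1219,"tz":0.007,"fingers":1}
    - {"az":0.1219,"tz":0.007,"fingers":1}
    - {"az":0.1219,"tz":0.007,"fingers":1}
    - {"az":0.1219,"tz":0.007,"fingers":1}

```text
schema error: expected keys tx, ty, tz, ax, ay, az, fingers
```

>>> move_arm:
  moves:
    - {"tx":-0.027,"ty":0.0182,"fingers":1}
    - {"tx":-0.027,"ty":0.0182,"fingers":1}
    - {"tx":-0.027,"ty":0.0182,"fingers":1}
    - {"tx":-0.027,"ty":0.0182,"fingers":1}
    - {"tx":-0.027,"ty":0.0182,"fingers":1}
    - {"tx":-0.027,"ty":0.0182,"fingers":1}
    - {"tx":-0.027,"ty":0.0182,"fingers":1}
    - {"tx":-0.027,"ty":0.0182,"fingers":1}
    - {"tx":-0.0266,"ty":0.0182,"fingers":1}
    - {"fingers":1}

```text
schema error: expected keys tx, ty, tz, ax, ay, az, fingers
```

>>> move_arm:
  moves:
    - {"tx":0,"ty":0,"tz":0.007,"ax":0,"ay":0,"az":0.1219,"fingers":1}
    - {"tx":0,"ty":0,"tz":0.007,"ax":0,"ay":0,"az":0.1219,"fingers":1}
    - {"tx":0,"ty":0,"tz":0.007,"ax":0,"ay":0,"az":0.1219,"fingers":1}
    - {"tx":0,"ty":0,"tz":0.007,"ax":0,"ay":0,"az":0.1219,"fingers":1}
    - {"tx":0,"ty":0,"tz":0.007,"ax":0,"ay":0,"az":0.1219,"fingers":1}
    - {"tx":0,"ty":0,"tz":0.007,"ax":0,"ay":0,"az":0.1219,"fingers":1}
    - {"tx":0,"ty":0,"tz":0.007,"ax":0,"ay":0,"az":0.1219,"fingers":1}
    - {"tx":0,"ty":0,"tz":0.007,"ax":0,"ay":0,"az":0.1219,"fingers":1}
    - {"tx":0,"ty":0,"tz":0.007,"ax":0,"ay":0,"az":0.1219,"fingers":1}
    - {"tx":0,"ty":0,"tz":0.007,"ax":0,"ay":0,"az":0.1219,"fingers":1}

```text
clock: 1.03
tcp_pos: [0.6497, 0.0001, 0.1606]
orientation: [-0.0, 0.985, 0.172, -0.0]
ft_force: [0.6, 0.4, -1.3]
finger_gap: 0.0856
grasp_force: 0.0
```

>>> move_arm:
  moves:
    - {"tx":-0.027,"ty":0.0182,"tz":0,"ax":0,"ay":0,"az":0,"fingers":1}
    - {"tx":-0.027,"ty":0.0182,"tz":0,"ax":0,"ay":0,"az":0,"fingers":1}
    - {"tx":-0.027,"ty":0.0182,"tz":0,"ax":0,"ay":0,"az":0,"fingers":1}
    - {"tx":-0.027,"ty":0.0182,"tz":0,"ax":0,"ay":0,"az":0,"fingers":1}
    - {"tx":-0.027,"ty":0.0182,"tz":0,"ax":0,"ay":0,"az":0,"fingers":1}
    - {"tx":-0.027,"ty":0.0182,"tz":0,"ax":0,"ay":0,"az":0,"fingers":1}
    - {"tx":-0.027,"ty":0.0182,"tz":0,"ax":0,"ay":0,"az":0,"fingers":1}
    - {"tx":-0.027,"ty":0.0182,"tz":0,"ax":0,"ay":0,"az":0,"fingers":1}
    - {"tx":-0.0266,"ty":0.0182,"tz":0,"ax":0,"ay":0,"az":0,"fingers":1}
    - {"tx":0,"ty":0,"tz":0,"ax":0,"ay":0,"az":0,"fingers":1}

```text
clock: 1.87
tcp_pos: [0.4729, -0.245, 0.1613]
orientation: [0.001, 0.986, 0.169, -0.002]
ft_force: [-0.0, -0.3, 0.2]
finger_gap: 0.0852
grasp_force: 0.0
```

```bash
cat >> h.py <<'E'
from scipy.spatial.transform import Rotation as R
SP=(.5359,-.2162,.3524); TP=(.5178,.1782,3.0978-np.pi)
def st(P=SP):
    s=robot.observe();p=np.array(s["tcp_pos"]);w=s["orientation"]
    a=P[2];c,n=np.cos(a),np.sin(a);d=p[:2]-P[:2]
    M=R.from_quat([*w[1:],w[0]]).as_matrix()
    print("t",round(s["clock"],2),"in frame mm",np.round([1e3*(c*d[0]+n*d[1]),1e3*(-n*d[0]+c*d[1]),1e3*p[2]],1),"toolx ang",round(np.arctan2(M[1,0],M[0,0])-a,4),"z",np.round(M[:,2],3),"F",np.round(s["ft_force"],1),"gap",round(s["finger_gap"],4),"grip",round(s["grasp_force"],1),"q",np.round(s["q"],2))
E
python3 - <<'E'
from h import *
st(); im=robot.capture("wrist"); c=robot.camera_info("wrist")
p=proj("wrist",place(SP,np.array([[-62,0,91],[-172,-18,49],[-172,18,49],[-60,30,51]])/1000),c);print(p)
cv2.imwrite("pics/w0.png",cv2.resize(im,(800,600)))
E
```

```text
t 1.87 in frame mm [-69.1  -5.3 161.3] toolx ang -0.0124 z [-0.003 -0.003 -1.   ] F [-0.  -0.3  0.2] gap 0.0852 grip 0.0 q [ 0.06  0.25  0.38  1.96 -0.11  0.95 -0.74]
[[279.99471019 217.53924792]
 [300.56313483 310.89448012]
 [263.2708608  311.25482034]
 [244.90765523 200.24118534]]
```

View pics/w0.png

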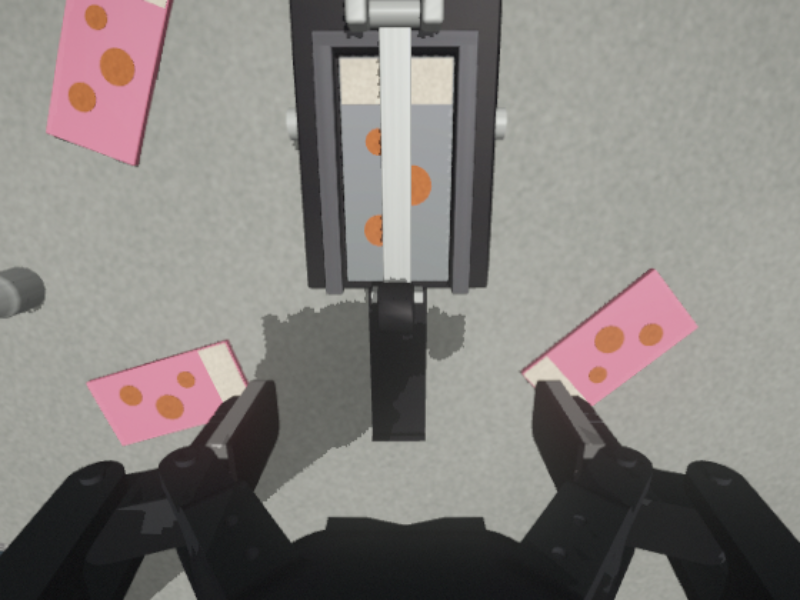

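The wrist view shows the knob at (397,310), dead ahead and within about 2 mm of the prediction. The tongue end is at (372–425,440). Next I descend and pinch.

>>> move_arm:
  moves:
    - {"tx":0.004,"ty":-0.0035,"tz":0.0,"ax":0,"ay":0,"az":-0.0124,"fingers":1}
    - {"tx":0.004,"ty":-0.0035,"tz":0.013,"ax":0,"ay":0,"az":0,"fingers":0.8}
    - {"tx":0,"ty":0,"tz":0.013,"ax":0,"ay":0,"az":0,"fingers":0.7}
    - {"tx":0,"ty":0,"tz":0.013,"ax":0,"ay":0,"az":0,"fingers":0.7}
    - {"tx":0,"ty":0,"tz":0.013,"ax":0,"ay":0,"az":0,"fingers":0.7}
    - {"tx":0,"ty":0,"tz":0.013,"ax":0,"ay":0,"az":0,"fingers":0.7}
    - {"tx":0,"ty":0,"tz":0.013,"ax":0,"ay":0,"az":0,"fingers":0.7}
    - {"tx":0,"ty":0,"tz":0.011,"ax":0,"ay":0,"az":0,"fingers":0.7}
    - {"tx":0,"ty":0,"tz":0,"ax":0,"ay":0,"az":0,"fingers":0.6}
    - {"tx":0,"ty":0,"tz":0,"ax":0,"ay":0,"az":0,"fingers":0.5}

```text
clock: 2.75
tcp_pos: [0.4841, -0.2263, 0.0716]
orientation: [-0.001, 0.983, 0.182, -0.001]
ft_force: [0.3, -1.1, 0.1]
finger_gap: 0.0428
grasp_force: 0.0
```

```bash
python3 -c "from h import *;st()"
```

```text
t 2.75 in frame mm [-52.1   8.4  71.6] toolx ang 0.0144 z [-0.001  0.001 -1.   ] F [ 0.3 -1.1  0.1] gap 0.0428 grip 0.0 q [ 0.07  0.39  0.33  2.01 -0.18  0.77 -0.69]
```

>>> move_arm:
  moves:
    - {"tx":-0.004,"ty":0.003,"tz":0,"ax":0,"ay":0,"az":0.0124,"fingers":0.5}
    - {"tx":-0.004,"ty":0.003,"tz":0,"ax":0,"ay":0,"az":0,"fingers":0.5}
    - {"tx":0,"ty":0,"tz":0,"ax":0,"ay":0,"az":0,"fingers":0.5}
    - {"tx":0,"ty":0,"tz":0,"ax":0,"ay":0,"az":0,"fingers":0.5}
    - {"tx":0,"ty":0,"tz":0,"ax":0,"ay":0,"az":0,"fingers":0.5}
    - {"tx":0,"ty":0,"tz":0,"ax":0,"ay":0,"az":0,"fingers":0.4}
    - {"tx":0,"ty":0,"tz":0,"ax":0,"ay":0,"az":0,"fingers":0.3}
    - {"tx":0,"ty":0,"tz":0,"ax":0,"ay":0,"az":0,"fingers":0}
    - {"tx":0,"ty":0,"tz":0,"ax":0,"ay":0,"az":0,"fingers":0}
    - {"tx":0,"ty":0,"tz":0,"ax":0,"ay":0,"az":0,"fingers":0}

```text
clock: 3.58
tcp_pos: [0.4792, -0.238, 0.0728]
orientation: [0.001, 0.985, 0.174, 0.001]
ft_force: [2.3, -3.7, -0.8]
finger_gap: 0.0171
grasp_force: 60.7
```

Run:
```python
from h import *
st()
# arc steps of knob, rows of 0.08 rad
r=np.hypot(140,32);a0=np.arctan2(32,-140)
th=np.arange(0,1.53,.075);print(np.round(np.diff(np.c_[r*np.cos(a0-th),r*np.sin(a0-th)],axis=0),1).tolist(),th[-1])
```

```text
t 3.58 in frame mm [-60.7  -0.9  72.8] toolx ang -0.002 z [ 0.002 -0.002 -1.   ] F [ 2.3 -3.7 -0.8] gap 0.0171 grip 60.7 q [ 0.09  0.39  0.34  2.01 -0.18  0.77 -0.68]
[[2.8, 10.4], [3.6, 10.2], [4.3, 9.9], [5.0, 9.5], [5.7, 9.1], [6.4, 8.7], [7.0, 8.2], [7.6, 7.6], [8.2, 7.0], [8.7, 6.4], [9.1, 5.7], [9.5, 5.0], [9.9, 4.3], [10.2, 3.5], [10.4, 2.8], [10.6, 2.0], [10.7, 1.2], [10.8, 0.4], [10.8, -0.4], [10.7, -1.3]] 1.5
```

>>> move_arm:
  moves:
    - {"tx":0.0028,"ty":0,"tz":-0.0104,"ax":0,"ay":0,"az":0,"fingers":0}
    - {"tx":0.0036,"ty":0,"tz":-0.0102,"ax":0,"ay":0,"az":0,"fingers":0}
    - {"tx":0.0043,"ty":0,"tz":-0.0099,"ax":0,"ay":0,"az":0,"fingers":0}
    - {"tx":0.005,"ty":0,"tz":-0.0095,"ax":0,"ay":0,"az":0,"fingers":0}
    - {"tx":0.0057,"ty":0,"tz":-0.0091,"ax":0,"ay":0,"az":0,"fingers":0}
    - {"tx":0.0064,"ty":0,"tz":-0.0087,"ax":0,"ay":0,"az":0,"fingers":0}
    - {"tx":0.007,"ty":0,"tz":-0.0082,"ax":0,"ay":0,"az":0,"fingers":0}
    - {"tx":0.0076,"ty":0,"tz":-0.0076,"ax":0,"ay":0,"az":0,"fingers":0}
    - {"tx":0.0082,"ty":0,"tz":-0.007,"ax":0,"ay":0,"az":0,"fingers":0}
    - {"tx":0.0087,"ty":0,"tz":-0.0064,"ax":0,"ay":0,"az":0,"fingers":0}

```text
clock: 4.42
tcp_pos: [0.532, -0.219, 0.1576]
orientation: [0.002, 0.985, 0.174, -0.002]
ft_force: [2.0, -6.9, -9.1]
finger_gap: 0.0171
grasp_force: 58.7
```

```bash
python3 -c "from h import *;st()"
```

```text
t 4.42 in frame mm [ -4.7  -1.3 157.6] toolx ang -0.0026 z [-0.004 -0.004 -1.   ] F [ 2.  -6.9 -9.1] gap 0.0171 grip 58.7 q [ 0.02  0.33  0.36  1.86 -0.13  0.97 -0.79]
```

>>> move_arm:
  moves:
    - {"tx":0.0091,"ty":0,"tz":-0.0057,"ax":0,"ay":0,"az":0,"fingers":0}
    - {"tx":0.0095,"ty":0,"tz":-0.005,"ax":0,"ay":0,"az":0,"fingers":0}
    - {"tx":0.0099,"ty":0,"tz":-0.0043,"ax":0,"ay":0,"az":0,"fingers":0}
    - {"tx":0.0102,"ty":0,"tz":-0.0035,"ax":0,"ay":0,"az":0,"fingers":0}
    - {"tx":0.0104,"ty":0,"tz":-0.0028,"ax":0,"ay":0,"az":0,"fingers":0}
    - {"tx":0.0106,"ty":0,"tz":-0.002,"ax":0,"ay":0,"az":0,"fingers":0}
    - {"tx":0.0107,"ty":0,"tz":-0.0012,"ax":0,"ay":0,"az":0,"fingers":0}
    - {"tx":0.0108,"ty":0,"tz":-0.0004,"ax":0,"ay":0,"az":0,"fingers":0}
    - {"tx":0.0108,"ty":0,"tz":0.0004,"ax":0,"ay":0,"az":0,"fingers":0}
    - {"tx":0.0107,"ty":0,"tz":0.0013,"ax":0,"ay":0,"az":0,"fingers":0}

```text
clock: 5.25
tcp_pos: [0.6271, -0.185, 0.182]
orientation: [0.002, 0.985, 0.174, -0.004]
ft_force: [-3.0, -5.7, 2.3]
finger_gap: 0.017
grasp_force: 60.6
```

```bash
python3 -c "from h import *;st()"
```

```text
t 5.25 in frame mm [ 96.4  -2.2 182. ] toolx ang -0.0035 z [-0.007 -0.005 -1.   ] F [-3.  -5.7  2.3] gap 0.017 grip 60.6 q [-0.03  0.45  0.33  1.64 -0.15  1.08 -0.88]
```

>>> move_arm:
  moves:
    - {"tx":0.004,"ty":0,"tz":0.001,"ax":0,"ay":0,"az":0,"fingers":0}
    - {"tx":0,"ty":0,"tz":0,"ax":0,"ay":0,"az":0,"fingers":0}
    - {"tx":0,"ty":0,"tz":0,"ax":0,"ay":0,"az":0,"fingers":0}
    - {"tx":0,"ty":0,"tz":0,"ax":0,"ay":0,"az":0,"fingers":0.5}
    - {"tx":0,"ty":0,"tz":0,"ax":0,"ay":0,"az":0,"fingers":0.6}
    - {"tx":0,"ty":0,"tz":0,"ax":0,"ay":0,"az":0,"fingers":0.6}
    - {"tx":0,"ty":0,"tz":0,"ax":0,"ay":0,"az":0,"fingers":0.6}
    - {"tx":0,"ty":0,"tz":-0.02,"ax":0,"ay":0,"az":0,"fingers":0.6}
    - {"tx":0,"ty":0,"tz":-0.03,"ax":0,"ay":0,"az":0,"fingers":0.6}
    - {"tx":0,"ty":0,"tz":-0.03,"ax":0,"ay":0,"az":0,"fingers":0.6}

```text
clock: 6.08
tcp_pos: [0.6331, -0.1778, 0.2608]
orientation: [-0.001, 0.984, 0.176, -0.002]
ft_force: [0.8, -0.3, -0.3]
finger_gap: 0.051
grasp_force: 0.0
```

Run:
```python
from h import *
st(); im=robot.capture("side")
print(proj("side",place(SP,np.array([[96,0,202],[78,0,211]])/1000)))
cv2.imwrite("pics/s1.png",cv2.resize(im[100:260,200:420],None,fx=3.6,fy=3.6,interpolation=cv2.INTER_CUBIC))
```

```text
t 6.08 in frame mm [104.5   2.5 260.8] toolx ang 0.0008 z [-0.004  0.002 -1.   ] F [ 0.8 -0.3 -0.3] gap 0.051 grip 0.0 q [-0.05  0.39  0.34  1.55 -0.14  1.23 -0.9 ]
[[290.49181825 137.25233023]
 [297.82903904 134.34636008]]
```

View pics/s1.png

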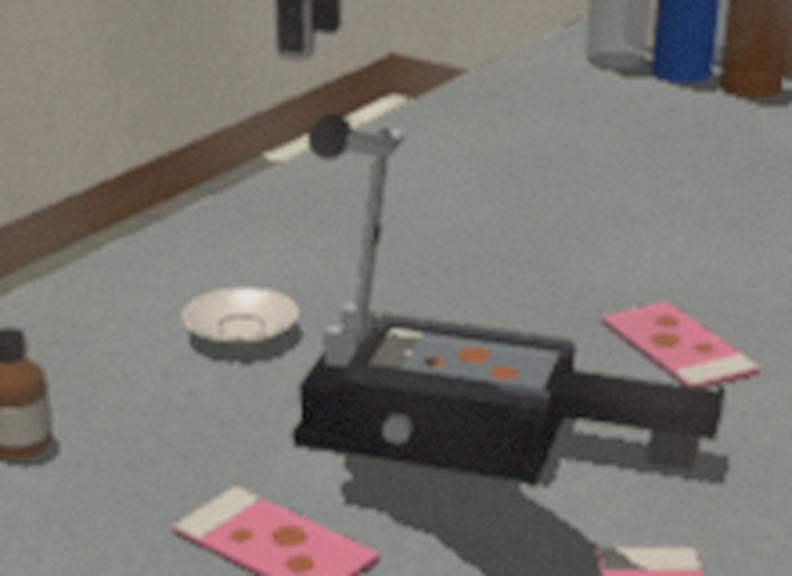

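The bar stands open, with the knob at crop (330,137) and the plate still seated. Next I bring the shut fingertips over the plate.

>>> move_arm:
  moves:
    - {"tx":-0.0336,"ty":0.002,"tz":0,"ax":0,"ay":0,"az":0,"fingers":0.3}
    - {"tx":-0.0336,"ty":0,"tz":0,"ax":0,"ay":0,"az":0,"fingers":0}
    - {"tx":-0.0336,"ty":0,"tz":0,"ax":0,"ay":0,"az":0,"fingers":0}
    - {"tx":-0.0336,"ty":0,"tz":0.03,"ax":0,"ay":0,"az":0,"fingers":0}
    - {"tx":0,"ty":0,"tz":0.04,"ax":0,"ay":0,"az":0,"fingers":0}
    - {"tx":0,"ty":0,"tz":0.04,"ax":0,"ay":0,"az":0,"fingers":0}
    - {"tx":0,"ty":0,"tz":0.04,"ax":0,"ay":0,"az":0,"fingers":0}
    - {"tx":0,"ty":0,"tz":0.036,"ax":0,"ay":0,"az":0,"fingers":0}
    - {"tx":0,"ty":0,"tz":0,"ax":0,"ay":0,"az":0,"fingers":0}
    - {"tx":0,"ty":0,"tz":0,"ax":0,"ay":0,"az":0,"fingers":0}

```text
clock: 6.97
tcp_pos: [0.5092, -0.2252, 0.076]
orientation: [-0.001, 0.984, 0.175, -0.002]
ft_force: [0.4, -0.6, -0.0]
finger_gap: 0.0001
grasp_force: 0.0
```

```bash
python3 -c "from h import *;st()"
```

```text
t 6.97 in frame mm [-28.2   0.7  76. ] toolx ang 0.0002 z [-0.005  0.002 -1.   ] F [ 0.4 -0.6 -0. ] gap 0.0001 grip 0.0 q [ 0.06  0.42  0.34  1.95 -0.19  0.81 -0.72]
```

Down to about z 52, then 1 mm more to feel the contact.

>>> move_arm:
  moves:
    - {"tx":0,"ty":0,"tz":0.007,"ax":0,"ay":0,"az":0,"fingers":0}
    - {"tx":0,"ty":0,"tz":0.007,"ax":0,"ay":0,"az":0,"fingers":0}
    - {"tx":0,"ty":0,"tz":0.005,"ax":0,"ay":0,"az":0,"fingers":0}
    - {"tx":0,"ty":0,"tz":0.003,"ax":0,"ay":0,"az":0,"fingers":0}
    - {"tx":0,"ty":0,"tz":0.001,"ax":0,"ay":0,"az":0,"fingers":0}
    - {"tx":0,"ty":0,"tz":0.001,"ax":0,"ay":0,"az":0,"fingers":0}
    - {"tx":0,"ty":0,"tz":0.001,"ax":0,"ay":0,"az":0,"fingers":0}
    - {"tx":0,"ty":0,"tz":0.001,"ax":0,"ay":0,"az":0,"fingers":0}
    - {"tx":0,"ty":0,"tz":0,"ax":0,"ay":0,"az":0,"fingers":0}
    - {"tx":0,"ty":0,"tz":0,"ax":0,"ay":0,"az":0,"fingers":0}

```text
clock: 7.8
tcp_pos: [0.5111, -0.2266, 0.0518]
orientation: [-0.0, 0.985, 0.175, 0.0]
ft_force: [-0.2, -0.6, 0.7]
finger_gap: -0.0001
grasp_force: 0.0
```

```bash
python3 -c "from h import *;st()"
```

```text
t 7.8 in frame mm [-26.9  -1.2  51.8] toolx ang -0.0007 z [ 0.  0. -1.] F [-0.2 -0.6  0.7] gap -0.0001 grip 0.0 q [ 0.07  0.46  0.33  1.96 -0.21  0.76 -0.7 ]
```

>>> move_arm:
  moves:
    - {"tx":0,"ty":0,"tz":0.001,"ax":0,"ay":0,"az":0,"fingers":0}
    - {"tx":0,"ty":0,"tz":0.001,"ax":0,"ay":0,"az":0,"fingers":0}
    - {"tx":0,"ty":0,"tz":0,"ax":0,"ay":0,"az":0,"fingers":0}
    - {"tx":0,"ty":0,"tz":0,"ax":0,"ay":0,"az":0,"fingers":0}
    - {"tx":0,"ty":0,"tz":0,"ax":0,"ay":0,"az":0,"fingers":0}
    - {"tx":0,"ty":0,"tz":0,"ax":0,"ay":0,"az":0,"fingers":0}
    - {"tx":0,"ty":0,"tz":0,"ax":0,"ay":0,"az":0,"fingers":0}
    - {"tx":0,"ty":0,"tz":0,"ax":0,"ay":0,"az":0,"fingers":0}
    - {"tx":0,"ty":0,"tz":0,"ax":0,"ay":0,"az":0,"fingers":0}
    - {"tx":0,"ty":0,"tz":0,"ax":0,"ay":0,"az":0,"fingers":0}

```text
clock: 8.63
tcp_pos: [0.5123, -0.2271, 0.0512]
orientation: [0.001, 0.985, 0.175, 0.001]
ft_force: [-0.1, 0.3, 6.1]
finger_gap: -0.0002
grasp_force: 3.0
```

```bash
python3 -c "from h import *;st()"
```

```text
t 8.63 in frame mm [-26.   -2.1  51.2] toolx ang -0.0007 z [ 0.002 -0.001 -1.   ] F [-0.1  0.3  6.1] gap -0.0002 grip 3.0 q [ 0.07  0.46  0.33  1.96 -0.21  0.75 -0.7 ]
```

>>> move_arm:
  moves:
    - {"tx":0,"ty":0,"tz":0.0008,"ax":0,"ay":0,"az":0,"fingers":0}
    - {"tx":-0.002,"ty":0,"tz":0,"ax":0,"ay":0,"az":0,"fingers":0}
    - {"tx":-0.005,"ty":0,"tz":0,"ax":0,"ay":0,"az":0,"fingers":0}
    - {"tx":-0.005,"ty":0,"tz":0,"ax":0,"ay":0,"az":0,"fingers":0}
    - {"tx":-0.005,"ty":0,"tz":0,"ax":0,"ay":0,"az":0,"fingers":0}
    - {"tx":-0.005,"ty":0,"tz":0,"ax":0,"ay":0,"az":0,"fingers":0}
    - {"tx":-0.005,"ty":0,"tz":0,"ax":0,"ay":0,"az":0,"fingers":0}
    - {"tx":-0.005,"ty":0,"tz":0,"ax":0,"ay":0,"az":0,"fingers":0}
    - {"tx":-0.002,"ty":0,"tz":0,"ax":0,"ay":0,"az":0,"fingers":0}
    - {"tx":0,"ty":0,"tz":0,"ax":0,"ay":0,"az":0,"fingers":0}

```text
clock: 9.47
tcp_pos: [0.4816, -0.2391, 0.0511]
orientation: [0.001, 0.985, 0.175, 0.002]
ft_force: [0.4, 0.8, 8.9]
finger_gap: -0.0002
grasp_force: 4.3
```

```bash
cat >> h.py <<'E'
def platefit(n="scene",tag="x"):
    im=robot.capture(n);cv2.imwrite(f"pics/{tag}.png",im);hsv=cv2.cvtColor(im,cv2.COLOR_BGR2HSV)
    return im,hsv
E
python3 - <<'E'
from h import *
st(); im=robot.capture("side");cv2.imwrite("pics/s2.png",cv2.resize(im[130:260,250:420],None,fx=4.6,fy=4.6,interpolation=cv2.INTER_CUBIC))
E
```

```text
t 9.47 in frame mm [-58.9  -2.7  51.1] toolx ang -0.001 z [ 0.005 -0.001 -1.   ] F [0.4 0.8 8.9] gap -0.0002 grip 4.3 q [ 0.1   0.43  0.34  2.01 -0.21  0.73 -0.66]
```

View pics/s2.png

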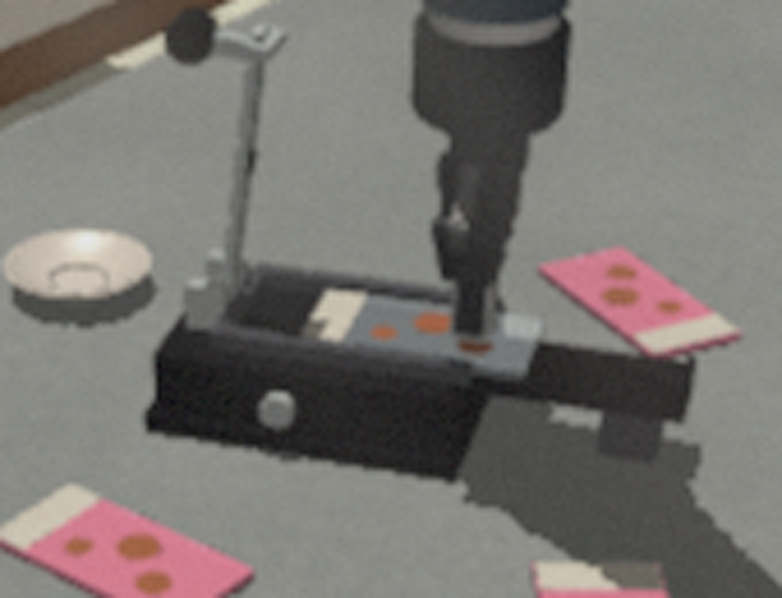

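The plate follows the fingertips, its leading edge now out at about (530,345) on the tongue. I keep sliding.

>>> move_arm:
  moves:
    - {"tx":-0.004,"ty":-0.0005,"tz":0,"ax":0,"ay":0,"az":0,"fingers":0}
    - {"tx":-0.007,"ty":0,"tz":0,"ax":0,"ay":0,"az":0,"fingers":0}
    - {"tx":-0.007,"ty":0,"tz":0,"ax":0,"ay":0,"az":0,"fingers":0}
    - {"tx":-0.007,"ty":-0.0005,"tz":0,"ax":0,"ay":0,"az":0,"fingers":0}
    - {"tx":-0.007,"ty":0,"tz":0,"ax":0,"ay":0,"az":0,"fingers":0}
    - {"tx":-0.007,"ty":0,"tz":0,"ax":0,"ay":0,"az":0,"fingers":0}
    - {"tx":-0.007,"ty":0,"tz":0,"ax":0,"ay":0,"az":0,"fingers":0}
    - {"tx":-0.007,"ty":0,"tz":0,"ax":0,"ay":0,"az":0,"fingers":0}
    - {"tx":-0.006,"ty":0,"tz":0,"ax":0,"ay":0,"az":0,"fingers":0}
    - {"tx":-0.003,"ty":0,"tz":0,"ax":0,"ay":0,"az":0,"fingers":0}

```text
clock: 10.35
tcp_pos: [0.4233, -0.2603, 0.0511]
orientation: [0.002, 0.985, 0.175, 0.003]
ft_force: [0.8, 1.3, 7.4]
finger_gap: -0.0001
grasp_force: 3.6
```

>>> move_arm:
  moves:
    - {"tx":0,"ty":0,"tz":0,"ax":0,"ay":0,"az":0,"fingers":0}
    - {"tx":0,"ty":0,"tz":0,"ax":0,"ay":0,"az":0,"fingers":0}
    - {"tx":0,"ty":0,"tz":0,"ax":0,"ay":0,"az":0,"fingers":0}
    - {"tx":0,"ty":0,"tz":0,"ax":0,"ay":0,"az":0,"fingers":0}
    - {"tx":0,"ty":0,"tz":-0.004,"ax":0,"ay":0,"az":0,"fingers":0}
    - {"tx":0,"ty":0,"tz":-0.01,"ax":0,"ay":0,"az":0,"fingers":0}
    - {"tx":0,"ty":0,"tz":-0.02,"ax":0,"ay":0,"az":0,"fingers":0}
    - {"tx":0,"ty":0,"tz":-0.02,"ax":0,"ay":0,"az":0,"fingers":0.3}
    - {"tx":0,"ty":0,"tz":-0.02,"ax":0,"ay":0,"az":0,"fingers":0.6}
    - {"tx":0,"ty":0,"tz":0,"ax":0,"ay":0,"az":0,"fingers":1}

```text
clock: 11.18
tcp_pos: [0.4233, -0.2602, 0.127]
orientation: [0.002, 0.985, 0.175, 0.003]
ft_force: [1.0, -0.8, 0.2]
finger_gap: 0.036
grasp_force: 0.0
```

Run:
```python
from h import *
st(); a=robot.capture("side");b=robot.capture("scene");robot.camera_info("wrist");w=robot.capture("wrist")
cv2.imwrite("pics/a3.png",np.vstack([np.hstack([cv2.resize(a[160:250,300:420],(480,360),interpolation=3),cv2.resize(b[130:220,200:280],(320,360),interpolation=3)]),cv2.copyMakeBorder(cv2.resize(w,(320,240)),0,0,0,480,cv2.BORDER_CONSTANT)]))
```

```text
t 11.18 in frame mm [-120.9   -2.4  127. ] toolx ang -0.0009 z [ 0.007 -0.003 -1.   ] F [ 1.  -0.8  0.2] gap 0.036 grip 0.0 q [ 0.11  0.23  0.39  2.07 -0.12  0.85 -0.65]
```

View pics/a3.png

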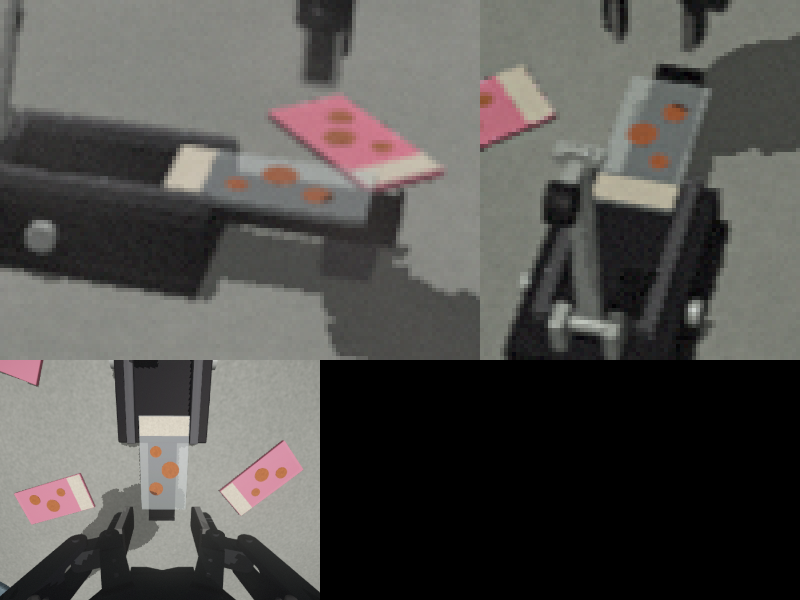

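The plate lies straight on the tongue: the label end is still at the rails' mouth, and the tongue end in the wrist crop is at about (141–187,510). I'll compute its centre.

Run:
```python
from h import *
c=robot.camera_info("wrist")
k=1.75
for obs in [[(139,56),(189,56),(186,150),(142,150)]]:
    O=np.array(obs)*k
    L=[(60,30,6),(60,-30,6),(-60,-30,6),(-60,30,6)]
    q=fit({"wrist":[(*l,*o) for l,o in zip(L,O)]},[.447,-.248,.35,.045])
    q=fit({"wrist":[(*(np.array(l)+[0,0,45]),*o) for l,o in zip(L,O)]},[.447,-.248,.35])
    d=q[:2]-SP[:2];print(d@[np.cos(SP[2]),np.sin(SP[2])],d@[-np.sin(SP[2]),np.cos(SP[2])],q[2]-SP[2])
```

```text
[ 0.4449 -0.2513  0.3533  0.0421] [[-1.4, 0.3], [1.8, 0.2], [0.1, -0.4], [-0.2, -0.2]]
[ 0.4452 -0.2511  0.3531] [[-2.0, -0.4], [2.5, -0.6], [0.6, 0.9], [-0.6, 1.1]]
-0.09715259185692607 -0.00150250855830936 0.0006590807479204264
```

>>> move_arm:
  moves:
    - {"tx":0.008,"ty":-0.001,"tz":0,"ax":0,"ay":0,"az":0,"fingers":1}
    - {"tx":0.008,"ty":0,"tz":0,"ax":0,"ay":0,"az":0,"fingers":1}
    - {"tx":0.008,"ty":0,"tz":0,"ax":0,"ay":0,"az":0,"fingers":1}
    - {"tx":0,"ty":0,"tz":0.005,"ax":0,"ay":0,"az":0,"fingers":1}
    - {"tx":0,"ty":0,"tz":0.01,"ax":0,"ay":0,"az":0,"fingers":1}
    - {"tx":0,"ty":0,"tz":0.01,"ax":0,"ay":0,"az":0,"fingers":1}
    - {"tx":0,"ty":0,"tz":0.01,"ax":0,"ay":0,"az":0,"fingers":1}
    - {"tx":0,"ty":0,"tz":0.005,"ax":0,"ay":0,"az":0,"fingers":1}
    - {"tx":0,"ty":0,"tz":0,"ax":0,"ay":0,"az":0,"fingers":1}
    - {"tx":0,"ty":0,"tz":0,"ax":0,"ay":0,"az":0,"fingers":1}

```text
clock: 12.17
tcp_pos: [0.4419, -0.2495, 0.0821]
orientation: [-0.0, 0.985, 0.175, -0.001]
ft_force: [0.3, -1.3, 0.1]
finger_gap: 0.0853
grasp_force: 0.0
```

```bash
python3 -c "from h import *;st()"
```

```text
t 12.17 in frame mm [-99.7   1.2  82.1] toolx ang -0.0012 z [-0.002  0.    -1.   ] F [ 0.3 -1.3  0.1] gap 0.0853 grip 0.0 q [ 0.11  0.33  0.36  2.07 -0.16  0.78 -0.64]
```

>>> move_arm:
  moves:
    - {"tx":0.0025,"ty":0.0025,"tz":0.007,"ax":0,"ay":0,"az":0,"fingers":1}
    - {"tx":0,"ty":0,"tz":0.008,"ax":0,"ay":0,"az":0,"fingers":1}
    - {"tx":0,"ty":0,"tz":0.008,"ax":0,"ay":0,"az":0,"fingers":1}
    - {"tx":0,"ty":0,"tz":0.008,"ax":0,"ay":0,"az":0,"fingers":1}
    - {"tx":0,"ty":0,"tz":0.008,"ax":0,"ay":0,"az":0,"fingers":1}
    - {"tx":0,"ty":0,"tz":0.008,"ax":0,"ay":0,"az":0,"fingers":1}
    - {"tx":0,"ty":0,"tz":0.006,"ax":0,"ay":0,"az":0,"fingers":1}
    - {"tx":0,"ty":0,"tz":0.002,"ax":0,"ay":0,"az":0,"fingers":1}
    - {"tx":0,"ty":0,"tz":0,"ax":0,"ay":0,"az":0,"fingers":1}
    - {"tx":0,"ty":0,"tz":0,"ax":0,"ay":0,"az":0,"fingers":1}

```text
clock: 13.0
tcp_pos: [0.446, -0.251, 0.0279]
orientation: [0.0, 0.985, 0.175, -0.0]
ft_force: [-0.7, -0.0, -0.0]
finger_gap: 0.0851
grasp_force: 0.0
```

```bash
python3 -c "from h import *;st()"
```

```text
t 13.0 in frame mm [-96.4  -1.7  27.9] toolx ang -0.0006 z [-0. -0. -1.] F [-0.7 -0.  -0. ] gap 0.0851 grip 0.0 q [ 0.15  0.43  0.33  2.08 -0.22  0.67 -0.6 ]
```

Aligned and free of contact, so I close.

>>> move_arm:
  moves:
    - {"tx":0,"ty":0,"tz":0,"ax":0,"ay":0,"az":0,"fingers":0.8}
    - {"tx":0,"ty":0,"tz":0,"ax":0,"ay":0,"az":0,"fingers":0.75}
    - {"tx":0,"ty":0,"tz":0,"ax":0,"ay":0,"az":0,"fingers":0.72}
    - {"tx":0,"ty":0,"tz":0,"ax":0,"ay":0,"az":0,"fingers":0.68}
    - {"tx":0,"ty":0,"tz":0,"ax":0,"ay":0,"az":0,"fingers":0.5}
    - {"tx":0,"ty":0,"tz":0,"ax":0,"ay":0,"az":0,"fingers":0.3}
    - {"tx":0,"ty":0,"tz":0,"ax":0,"ay":0,"az":0,"fingers":0}
    - {"tx":0,"ty":0,"tz":0,"ax":0,"ay":0,"az":0,"fingers":0}
    - {"tx":0,"ty":0,"tz":0,"ax":0,"ay":0,"az":0,"fingers":0}
    - {"tx":0,"ty":0,"tz":0,"ax":0,"ay":0,"az":0,"fingers":0}

```text
clock: 13.83
tcp_pos: [0.4468, -0.2514, 0.0288]
orientation: [0.0, 0.985, 0.175, 0.001]
ft_force: [-0.5, 0.2, 6.1]
finger_gap: 0.0582
grasp_force: 63.4
```

```bash
python3 -c "from h import *;st()"
```

```text
t 13.83 in frame mm [-95.7  -2.3  28.8] toolx ang -0.0007 z [ 0.002 -0.    -1.   ] F [-0.5  0.2  6.1] gap 0.0582 grip 63.4 q [ 0.15  0.43  0.33  2.08 -0.22  0.67 -0.6 ]
```

>>> move_arm:
  moves:
    - {"tx":0,"ty":0,"tz":-0.003,"ax":0,"ay":0,"az":0,"fingers":0}
    - {"tx":0,"ty":0,"tz":-0.007,"ax":0,"ay":0,"az":0,"fingers":0}
    - {"tx":0,"ty":0,"tz":-0.012,"ax":0,"ay":0,"az":0,"fingers":0}
    - {"tx":0,"ty":0,"tz":-0.017,"ax":0,"ay":0,"az":0,"fingers":0}
    - {"tx":0,"ty":0,"tz":-0.02,"ax":0,"ay":0,"az":0,"fingers":0}
    - {"tx":0,"ty":0,"tz":-0.02,"ax":0,"ay":0,"az":0,"fingers":0}
    - {"tx":0,"ty":0,"tz":-0.02,"ax":0,"ay":0,"az":0,"fingers":0}
    - {"tx":0,"ty":0,"tz":-0.014,"ax":0,"ay":0,"az":0,"fingers":0}
    - {"tx":0,"ty":0,"tz":-0.007,"ax":0,"ay":0,"az":0,"fingers":0}
    - {"tx":0,"ty":0,"tz":0,"ax":0,"ay":0,"az":0,"fingers":0}

```text
clock: 14.67
tcp_pos: [0.4473, -0.2516, 0.1503]
orientation: [0.001, 0.985, 0.175, 0.002]
ft_force: [0.6, -0.2, -0.9]
finger_gap: 0.0581
grasp_force: 64.3
```

>>> move_arm:
  moves:
    - {"tx":0,"ty":0,"tz":0,"ax":0,"ay":0,"az":0.03,"fingers":0}
    - {"tx":0,"ty":0,"tz":0,"ax":0,"ay":0,"az":0.045,"fingers":0}
    - {"tx":0,"ty":0,"tz":0,"ax":0,"ay":0,"az":0.06,"fingers":0}
    - {"tx":0,"ty":0,"tz":0,"ax":0,"ay":0,"az":0.06,"fingers":0}
    - {"tx":0,"ty":0,"tz":0,"ax":0,"ay":0,"az":0.06,"fingers":0}
    - {"tx":0,"ty":0,"tz":0,"ax":0,"ay":0,"az":0.06,"fingers":0}
    - {"tx":0,"ty":0,"tz":0,"ax":0,"ay":0,"az":0.05,"fingers":0}
    - {"tx":0,"ty":0,"tz":0,"ax":0,"ay":0,"az":0.031,"fingers":0}
    - {"tx":0,"ty":0,"tz":0,"ax":0,"ay":0,"az":0,"fingers":0}
    - {"tx":0,"ty":0,"tz":0,"ax":0,"ay":0,"az":0,"fingers":0}

```text
clock: 15.5
tcp_pos: [0.4452, -0.2505, 0.147]
orientation: [-0.0, 1.0, -0.022, -0.001]
ft_force: [-0.2, 0.5, -0.2]
finger_gap: 0.0587
grasp_force: 64.3
```

```bash
python3 -c "from h import *;st(TP)"
```

```text
t 15.5 in frame mm [ -53.8 -431.5  147. ] toolx ang 0.0005 z [-0.002  0.001 -1.   ] F [-0.2  0.5 -0.2] gap 0.0587 grip 64.3 q [ 0.03  0.23  0.45  2.02 -0.13  0.91 -1.07]
```

>>> move_arm:
  moves:
    - {"tx":0.001,"ty":-0.008,"tz":0,"ax":0,"ay":0,"az":0,"fingers":0}
    - {"tx":0.002,"ty":-0.016,"tz":0,"ax":0,"ay":0,"az":0,"fingers":0}
    - {"tx":0.003,"ty":-0.024,"tz":0,"ax":0,"ay":0,"az":0,"fingers":0}
    - {"tx":0.003,"ty":-0.024,"tz":0,"ax":0,"ay":0,"az":0,"fingers":0}
    - {"tx":0.003,"ty":-0.024,"tz":0,"ax":0,"ay":0,"az":0,"fingers":0}
    - {"tx":0.003,"ty":-0.024,"tz":0,"ax":0,"ay":0,"az":0,"fingers":0}
    - {"tx":0.003,"ty":-0.024,"tz":0,"ax":0,"ay":0,"az":0,"fingers":0}
    - {"tx":0.003,"ty":-0.024,"tz":0,"ax":0,"ay":0,"az":0,"fingers":0}
    - {"tx":0.003,"ty":-0.024,"tz":0,"ax":0,"ay":0,"az":0,"fingers":0}
    - {"tx":0.003,"ty":-0.024,"tz":0,"ax":0,"ay":0,"az":0,"fingers":0}

```text
clock: 16.33
tcp_pos: [0.4822, -0.0344, 0.1478]
orientation: [-0.0, 1.0, -0.022, -0.0]
ft_force: [0.7, -0.1, -0.8]
finger_gap: 0.0585
grasp_force: 64.3
```

>>> move_arm:
  moves:
    - {"tx":0.003,"ty":-0.024,"tz":0,"ax":0,"ay":0,"az":0,"fingers":0}
    - {"tx":0.003,"ty":-0.024,"tz":0,"ax":0,"ay":0,"az":0,"fingers":0}
    - {"tx":0.003,"ty":-0.024,"tz":0,"ax":0,"ay":0,"az":0,"fingers":0}
    - {"tx":0.003,"ty":-0.024,"tz":0,"ax":0,"ay":0,"az":0,"fingers":0}
    - {"tx":0.003,"ty":-0.024,"tz":0,"ax":0,"ay":0,"az":0,"fingers":0}
    - {"tx":0.003,"ty":-0.024,"tz":0,"ax":0,"ay":0,"az":0,"fingers":0}
    - {"tx":0.003,"ty":-0.024,"tz":0,"ax":0,"ay":0,"az":0,"fingers":0}
    - {"tx":0.003,"ty":-0.024,"tz":0,"ax":0,"ay":0,"az":0,"fingers":0}
    - {"tx":0.003,"ty":-0.016,"tz":0,"ax":0,"ay":0,"az":0,"fingers":0}
    - {"tx":0.001,"ty":-0.0075,"tz":0,"ax":0,"ay":0,"az":0,"fingers":0}

```text
clock: 17.17
tcp_pos: [0.5197, 0.1816, 0.1478]
orientation: [-0.001, 1.0, -0.02, 0.0]
ft_force: [0.3, 0.6, -0.8]
finger_gap: 0.0583
grasp_force: 64.3
```

>>> move_arm:
  moves:
    - {"tx":0,"ty":0,"tz":0.005,"ax":0,"ay":0,"az":0,"fingers":0}
    - {"tx":0,"ty":0,"tz":0.01,"ax":0,"ay":0,"az":0,"fingers":0}
    - {"tx":0,"ty":0,"tz":0.012,"ax":0,"ay":0,"az":0,"fingers":0}
    - {"tx":0,"ty":0,"tz":0.012,"ax":0,"ay":0,"az":0,"fingers":0}
    - {"tx":0,"ty":0,"tz":0.012,"ax":0,"ay":0,"az":0,"fingers":0}
    - {"tx":0,"ty":0,"tz":0.01,"ax":0,"ay":0,"az":0,"fingers":0}
    - {"tx":0,"ty":0,"tz":0.005,"ax":0,"ay":0,"az":0,"fingers":0}
    - {"tx":0,"ty":0,"tz":0,"ax":0,"ay":0,"az":0,"fingers":0}
    - {"tx":0,"ty":0,"tz":0,"ax":0,"ay":0,"az":0,"fingers":0}
    - {"tx":0,"ty":0,"tz":0,"ax":0,"ay":0,"az":0,"fingers":0}

```text
clock: 18.0
tcp_pos: [0.5206, 0.1779, 0.0824]
orientation: [-0.0, 1.0, -0.022, 0.0]
ft_force: [-0.3, 0.3, -1.8]
finger_gap: 0.0584
grasp_force: 64.3
```

Run:
```python
from h import *
st(TP); c=robot.camera_info("wrist");w=robot.capture("wrist");a=robot.capture("side")
print(proj("wrist",place(TP,np.array([[78,48,5],[78,-48,5],[-78,-48,5],[-78,48,5],[66,0,27],[38,36,27],[38,-36,27]])/1000),c))
cv2.imwrite("pics/t1.png",np.vstack([cv2.resize(w,(560,420))[:, :],])); cv2.imwrite("pics/t2.png",a)
W=cv2.resize(w,(800,600),interpolation=3); W[:210,:240]=cv2.resize(a[225:330,170:290],(240,210),interpolation=3); cv2.imwrite("pics/t3.png",W)
```

```text
t 18.0 in frame mm [ 2.8 -0.2 82.4] toolx ang -0.0004 z [ 0.001  0.    -1.   ] F [-0.3  0.3 -1.8] gap 0.0584 grip 64.3 q [-0.53  0.38  0.15  1.96 -0.08  0.8  -1.95]
[[213.01612284 114.48788107]
 [354.19928918 114.32986179]
 [341.46274615 310.65909592]
 [226.09500285 310.79782283]
 [283.66298375 134.43479931]
 [228.15985893 178.83531338]
 [339.23763061 178.70782672]]
```

View pics/t3.png

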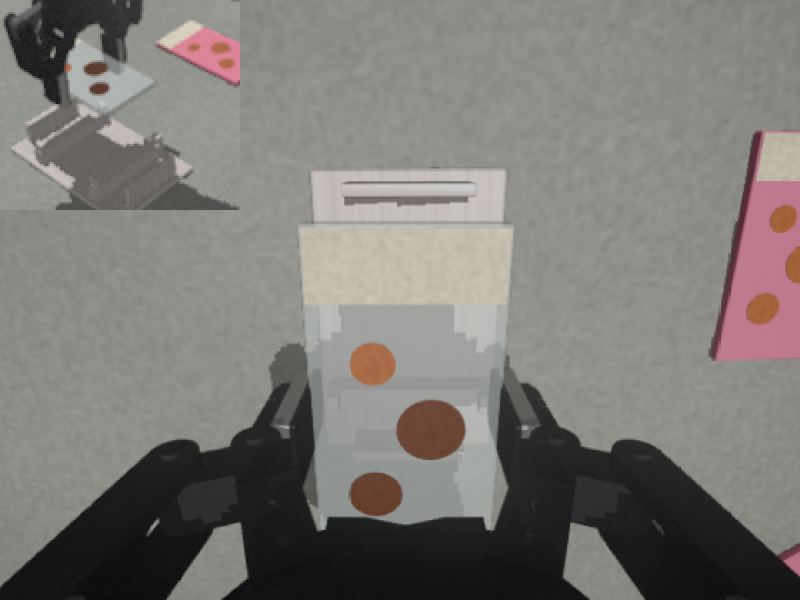

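The plate is held label-up over the tray. The tray's end edge is at (311–505,170) and the stop is centred at column 409, within about 2 mm of the prediction. I trim by 1.5 mm and lower.

>>> move_arm:
  moves:
    - {"tx":-0.002,"ty":0.0015,"tz":0.004,"ax":0,"ay":0,"az":0,"fingers":0}
    - {"tx":0,"ty":0,"tz":0.01,"ax":0,"ay":0,"az":0,"fingers":0}
    - {"tx":0,"ty":0,"tz":0.012,"ax":0,"ay":0,"az":0,"fingers":0}
    - {"tx":0,"ty":0,"tz":0.012,"ax":0,"ay":0,"az":0,"fingers":0}
    - {"tx":0,"ty":0,"tz":0.012,"ax":0,"ay":0,"az":0,"fingers":0}
    - {"tx":0,"ty":0,"tz":0.01,"ax":0,"ay":0,"az":0,"fingers":0}
    - {"tx":0,"ty":0,"tz":0.006,"ax":0,"ay":0,"az":0,"fingers":0}
    - {"tx":0,"ty":0,"tz":0.003,"ax":0,"ay":0,"az":0,"fingers":0}
    - {"tx":0,"ty":0,"tz":0,"ax":0,"ay":0,"az":0,"fingers":0}
    - {"tx":0,"ty":0,"tz":0,"ax":0,"ay":0,"az":0,"fingers":0}

```text
clock: 18.93
tcp_pos: [0.5181, 0.1763, 0.0129]
orientation: [0.0, 1.0, -0.022, 0.0]
ft_force: [-0.5, -0.8, -0.0]
finger_gap: 0.0585
grasp_force: 64.3
```

```bash
python3 -c "from h import *;st(TP)"
```

```text
t 18.93 in frame mm [ 0.4 -1.9 12.9] toolx ang -0.0004 z [ 0. -0. -1.] F [-0.5 -0.8 -0. ] gap 0.0585 grip 64.3 q [-0.52  0.49  0.13  1.99 -0.1   0.67 -1.93]
```

>>> move_arm:
  moves:
    - {"tx":0,"ty":0,"tz":0.002,"ax":0,"ay":0,"az":0,"fingers":0}
    - {"tx":0,"ty":0,"tz":0.002,"ax":0,"ay":0,"az":0,"fingers":0}
    - {"tx":0,"ty":0,"tz":0.002,"ax":0,"ay":0,"az":0,"fingers":0}
    - {"tx":0,"ty":0,"tz":0.001,"ax":0,"ay":0,"az":0,"fingers":0}
    - {"tx":0,"ty":0,"tz":0.001,"ax":0,"ay":0,"az":0,"fingers":0}
    - {"tx":0,"ty":0,"tz":0,"ax":0,"ay":0,"az":0,"fingers":0}
    - {"tx":0,"ty":0,"tz":0,"ax":0,"ay":0,"az":0,"fingers":0}
    - {"tx":0,"ty":0,"tz":0,"ax":0,"ay":0,"az":0,"fingers":0}
    - {"tx":0,"ty":0,"tz":0,"ax":0,"ay":0,"az":0,"fingers":0}
    - {"tx":0,"ty":0,"tz":0,"ax":0,"ay":0,"az":0,"fingers":0}

```text
clock: 19.77
tcp_pos: [0.518, 0.1763, 0.005]
orientation: [-0.0, 1.0, -0.022, 0.0]
ft_force: [0.0, 0.1, -0.8]
finger_gap: 0.0583
grasp_force: 64.3
```

Run:
```python
from h import *
st(TP)
a=robot.capture("side");w=robot.capture("wrist")
cv2.imwrite("pics/u.png",np.hstack([cv2.resize(a[235:335,170:290],(432,360),interpolation=3),cv2.resize(w[40:400,130:430],(366,360)[:2])[:, :366]]))
```

```text
t 19.77 in frame mm [ 0.3 -1.9  5. ] toolx ang -0.0003 z [ 0.  0. -1.] F [ 0.   0.1 -0.8] gap 0.0583 grip 64.3 q [-0.51  0.51  0.13  1.99 -0.1   0.65 -1.93]
```

View pics/u.png

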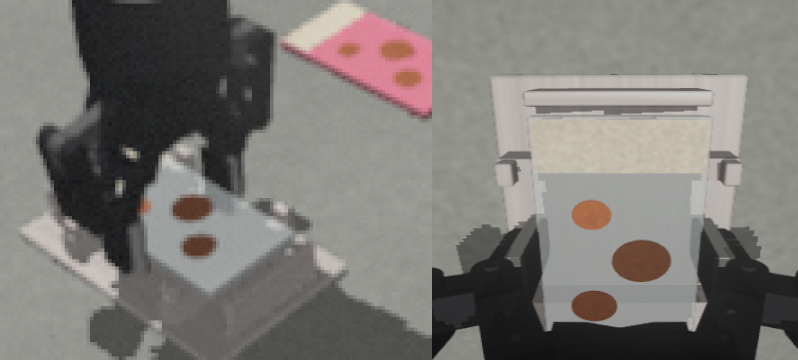

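The plate sits centred between the lugs (505 and 730 against plate edges at 529 and 712) and clear of the end stop. I lower the last 2–3 mm.

>>> move_arm:
  moves:
    - {"tx":0,"ty":0,"tz":0.001,"ax":0,"ay":0,"az":0,"fingers":0}
    - {"tx":0,"ty":0,"tz":0.001,"ax":0,"ay":0,"az":0,"fingers":0}
    - {"tx":0,"ty":0,"tz":0.0005,"ax":0,"ay":0,"az":0,"fingers":0}
    - {"tx":0,"ty":0,"tz":0,"ax":0,"ay":0,"az":0,"fingers":0}
    - {"tx":0,"ty":0,"tz":0,"ax":0,"ay":0,"az":0,"fingers":0}
    - {"tx":0,"ty":0,"tz":0,"ax":0,"ay":0,"az":0,"fingers":0}
    - {"tx":0,"ty":0,"tz":0,"ax":0,"ay":0,"az":0,"fingers":0}
    - {"tx":0,"ty":0,"tz":0,"ax":0,"ay":0,"az":0,"fingers":0}
    - {"tx":0,"ty":0,"tz":0,"ax":0,"ay":0,"az":0,"fingers":0}
    - {"tx":0,"ty":0,"tz":0,"ax":0,"ay":0,"az":0,"fingers":0}

```text
clock: 20.7
tcp_pos: [0.5181, 0.1763, 0.0028]
orientation: [-0.0, 1.0, -0.022, 0.0]
ft_force: [-1.6, -0.5, 5.2]
finger_gap: 0.0586
grasp_force: 64.8
```

```bash
python3 -c "from h import *;st(TP)"
```

```text
t 20.7 in frame mm [ 0.4 -1.9  2.8] toolx ang -0.0003 z [ 0.  0. -1.] F [-1.6 -0.5  5.2] gap 0.0586 grip 64.8 q [-0.51  0.51  0.13  1.99 -0.11  0.65 -1.93]
```

Contact comes at the expected height, so I release slowly and withdraw.

>>> move_arm:
  moves:
    - {"tx":0,"ty":0,"tz":0,"ax":0,"ay":0,"az":0,"fingers":0.72}
    - {"tx":0,"ty":0,"tz":0,"ax":0,"ay":0,"az":0,"fingers":0.8}
    - {"tx":0,"ty":0,"tz":0,"ax":0,"ay":0,"az":0,"fingers":0.9}
    - {"tx":0,"ty":0,"tz":0,"ax":0,"ay":0,"az":0,"fingers":1}
    - {"tx":0,"ty":0,"tz":0,"ax":0,"ay":0,"az":0,"fingers":1}
    - {"tx":0,"ty":0,"tz":0,"ax":0,"ay":0,"az":0,"fingers":1}
    - {"tx":0,"ty":0,"tz":0,"ax":0,"ay":0,"az":0,"fingers":1}
    - {"tx":0,"ty":0,"tz":-0.005,"ax":0,"ay":0,"az":0,"fingers":1}
    - {"tx":0,"ty":0,"tz":-0.008,"ax":0,"ay":0,"az":0,"fingers":1}
    - {"tx":0,"ty":0,"tz":-0.01,"ax":0,"ay":0,"az":0,"fingers":1}

```text
clock: 21.53
tcp_pos: [0.5175, 0.1761, 0.0258]
orientation: [0.0, 1.0, -0.022, -0.0]
ft_force: [0.6, 0.0, -0.4]
finger_gap: 0.0855
grasp_force: 0.0
```

>>> move_arm:
  moves:
    - {"tx":0,"ty":0,"tz":-0.01,"ax":0,"ay":0,"az":0,"fingers":1}
    - {"tx":0,"ty":0,"tz":-0.01,"ax":0,"ay":0,"az":0,"fingers":1}
    - {"tx":0,"ty":0,"tz":-0.015,"ax":0,"ay":0,"az":0,"fingers":1}
    - {"tx":0,"ty":0,"tz":-0.02,"ax":0,"ay":0,"az":0,"fingers":1}
    - {"tx":0,"ty":0,"tz":-0.02,"ax":0,"ay":0,"az":0,"fingers":1}
    - {"tx":0,"ty":0,"tz":-0.02,"ax":0,"ay":0,"az":0,"fingers":1}
    - {"tx":0,"ty":0,"tz":-0.02,"ax":0,"ay":0,"az":0,"fingers":1}
    - {"tx":0,"ty":0,"tz":-0.01,"ax":0,"ay":0,"az":0,"fingers":1}
    - {"tx":0,"ty":0,"tz":0,"ax":0,"ay":0,"az":0,"fingers":1}
    - {"tx":0,"ty":0,"tz":0,"ax":0,"ay":0,"az":0,"fingers":1}

```text
clock: 22.37
tcp_pos: [0.5183, 0.1765, 0.1512]
orientation: [-0.0, 1.0, -0.022, 0.001]
ft_force: [-0.4, 0.1, -0.1]
finger_gap: 0.0854
grasp_force: 0.0
```

Run:
```python
from h import *
st(TP)
a=robot.capture("side");w=robot.capture("wrist")
cv2.imwrite("pics/v.png",np.hstack([cv2.resize(a[130:340,160:400],(446,390),interpolation=3),cv2.resize(w[30:390,130:430],(325,390))]))
```

```text
t 22.37 in frame mm [  0.5  -1.7 151.2] toolx ang -0.0003 z [ 0.002  0.001 -1.   ] F [-0.4  0.1 -0.1] gap 0.0854 grip 0.0 q [-0.55  0.28  0.16  1.93 -0.06  0.94 -1.97]
```

View pics/v.png

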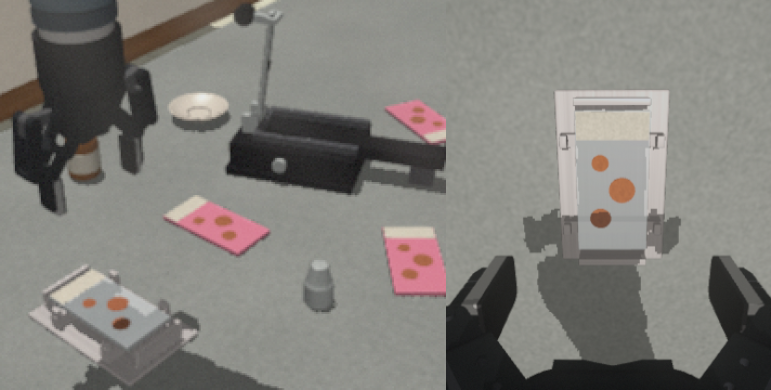

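The plate lies flat and centred on the ribs (plate edges 575–650 in a tray spanning 556–668). The bar still stands open at (265,70) and the bystanders are untouched.

```bash
python3 -c "from station import robot;print(robot.sign_off())"
```

```text
the job is handed in; nothing more can be done
None
```

I handed the job in at about 22 s: the clamp bar stands open, the plate lies face up and flat on the tray's ribs, and the bystanders look untouched in the last pictures; no verdict came back on hand-in.

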